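# Lock the dish stage with its slotted disc and locking bar

### The job

Lock the printer's dish stage: with the fingertips, push the red post round until the slot of the white disc lines up with the locking bar (either end of the slot will do), then push the yellow head of the bar so that the bar slides along its guide, through the slot and into the keeper, until the head is fully home against its stop. Only push: do not lift the bar, and leave the dish, the vials and everything else on the table where they are.

Things in the scene. Friction and masses are not known exactly. Their poses are not given: they have to be found in the camera images.
- stage: Fixed black base plate carrying the lock, 275 x 360 x 12 mm, on the table. Origin: on the table, straight below the disc's centre; z up; the bar slides along its +y on the line x = 0. Plate spans x -75 to 200, y -250 to 110 mm. A black pedestal, 80 mm square, centred at x 135, y 0, carries the dish (rim 86 mm above the table). Two vials (tops at 56 mm) stand at x 80 to 160, y -200 to -90 mm.
- lock_disc (a joint): Disc angle about its vertical axis (rad, counter-clockwise from above, range -0.7 to 3.84). Slot in line with the bar at 0 and at 3.1416; it starts over 0.5 from both, between them, and then blocks the bar. The red post's direction in the stage frame is this angle (0: stage +x; 3.1416: -x). Light friction (under 3 N at the post); it stays where it is left.
- slot (a point): Centre of the disc's top face, at height 36 mm. White-painted metal disc, 84 mm diameter, with a slot 20 mm wide right across it (mouths flared to 30 mm at the rim, blue floor at height 19 mm). The slot runs along this point's own y axis; the red post stands in its +x direction.
- post (a point): Centre of the red upright post on the disc, 29 mm from the disc's axis: 16 mm diameter, 34 mm tall, from height 36 to 70 mm; this point is at height 53 mm. Push it sideways to turn the disc.
- bar_head (a point): Centre of the rear face (away from the disc) of the bar's yellow head, at height 51 mm. The head is a block 56 mm wide across the bar, 20 mm long and 32 mm high, from height 35 to 67 mm, riding just above the guide's rails. Its +y axis points along the bar to the disc. Push this face in the stage's +y to slide the bar (under 2 N). Home, it is at y = -73 mm in the stage frame.
- bar_tip (a point): Centre of the bar's front end, 140 mm ahead (+y) of the head's rear face, at height 26 mm. Bright metal bar, 14 mm wide, 12 mm high, nose tapered to 6 mm over the last 12 mm. It lies loose in its guide and starts with the tip at y -85 to -58 mm in the stage frame, short of the disc; home, the tip is at y = 67 mm, in the keeper.
- bar: The whole locking bar, about 0.18 kg. Origin: centre of the shank's underside, 70 mm behind the tip.
- guide (a point): Middle of the bar's open-topped dark steel guide, at the height of its rail tops (32 mm). The guide is fixed on the plate from y -236 to -46 mm in the stage frame: floor at height 20 mm, two rails 17 mm apart inside, 45 mm over all. At its disc end two upright lugs on the rails (up to height 62 mm, rear faces at y = -53 mm) stop the bar's head.
- keeper (a point): Point on the inside of the end wall of the keeper (the dark, open-topped receiver beyond the disc) at its top edge, height 38 mm. The keeper is fixed on the plate from y 46 to 82 mm in the stage frame, 22 mm wide inside, 48 mm over all, its end wall at y = 72 mm.
- dish: Bystander: open glass dish, 86 mm diameter, 16 mm high, on the pedestal. Origin: centre of its underside. Leave alone.
- vial_a: Bystander: small brown vial with white cap, 25 mm diameter, 44 mm high, standing on the base plate. Origin: centre of its underside. Leave alone.
- vial_b: Bystander: small green vial with orange cap, 25 mm diameter, 44 mm high, standing on the base plate. Origin: centre of its underside. Leave alone.
- spray: Bystander: white spray bottle with blue head, 68 mm diameter, 201 mm high, on the table. Origin: centre of its underside. Leave alone.
- jar: Bystander: small white-capped jar, 60 mm diameter, 75 mm high, on the table. Origin: centre of its underside. Leave alone.
- driver: Bystander: screwdriver, 170 mm long, lying on the table. Leave alone.
- beaker: Bystander: glass beaker, 68 mm diameter, 85 mm high, on the table. Origin: centre of its underside. Leave alone.
Not all that is in view belongs to the job. What is shaped like the bar but orange, pink or turquoise is not meant.

How it is judged:
On the way, in this order (a step that is already met when the one before it is completed fails the run):
1. the disc's slot is lined up with the bar (within 0.25 rad) before the bar is through ((value of joint lock_disc between -0.25 and 0.25 rad or value of joint lock_disc between 2.89159 and 3.39159 rad) and y of bar_tip in the frame of stage below -0.02 m), for 0.2 s.
2. the bar is pushed through the slot, its head fully home at the stop (y of bar_tip in the frame of stage above 0.059 m and x of bar_tip in the frame of stage between -0.007 and 0.007 m and z of bar_tip in the frame of stage below 0.034 m and z of bar_head in the frame of stage below 0.058 m), for 0.2 s.
At the end, for the whole second after the job is handed in: The bar lies in guide, slot and keeper at rest, its head within 8 mm of the stop lugs (tip in the keeper) and within 7 mm of the centre line, not raised; the disc is within 0.2 rad of lined up (all of step 2 and (value of joint lock_disc between -0.2 and 0.2 rad or value of joint lock_disc between 2.94159 and 3.34159 rad) and linear speed of bar below 0.01 m/s); the robot touches nothing.
It fails at once if the bar is lifted (head or tip raised more than 10 mm) (z of bar_head in the frame of stage above 0.061 m or z of bar_tip in the frame of stage above 0.036 m).
It fails at once if a bystander is moved more than 20 mm or lifted (distance of any of dish, vial_a, vial_b, spray, jar, driver, beaker from where it was at the start of the episode above 0.02 m).
It also fails if it takes over 51 s, if anything falls off the work surface, if the arm or the gripper's body presses on something with over 40 N, if the wrist force passes 120 N, or if a joint passes its speed limit or range.

### The arm

A 7-joint arm with a two-finger parallel gripper is mounted at the origin on the work surface. World frame = base frame: x ahead of the robot, y to its left, z up, the work surface at z = 0. Lengths are in m, angles in rad, forces in N, time in s.
With the tool pointing down it reaches from about 0.35 to 0.9 m from the base axis. Payload 19.9 kg.
Tool frame: the origin (TCP) lies midway between the tips of the shut fingers; the grasp point (between the pads) lies 19 mm behind it; x points along the fingers, y is the direction in which the jaws open and shut, and the axes are right-handed (so a half turn about x gives the same grasp; the last joint's range is limited). The gripper opens to 94 mm and grips with 3 to 60 N. Pads are 16 mm wide; open, the fingers measure 119 mm over their backs; the gripper's body (75 mm by 177 mm) begins 78 mm behind the grasp point.
Start: joints at [-1.371, 0.417, -0.01, 1.614, 0.005, 1.111, -0.053], TCP at [0.149, 0.607, 0.205] pointing down, gripper open.
Joint ranges: [-2.81, 2.81], [-0.39, 2.02], [-1.27, 1.25], [0.06, 2.57], [-1.19, 4.33], [0.19, 2], [-2.82, 2.82]. Speed limits (rad/s): [1.89, 1.89, 2.39, 2.39, 3.01, 3.01, 3.01].

### API

Orientations are given as a unit quaternion [x, y, z, w].
In Python, from plant import robot gives the robot as it stands.
- The arm moves only by the tool move_arm, never from a script. Its arguments are lists of equal length, an entry for each row: "delta_pos": the shift along the tool's x, y, z scaled (see below), a list of three; "twist": the turn, a rotation vector about the tool's x, y, z scaled (see below), a list of three; "jaw": the finger opening in mm, from 0 to 94. In form: {"delta_pos": [[x, y, z], ...], "twist": [[wx, wy, wz], ...], "jaw": [jaw, ...]}. A call has 1 to 12 rows; each row is the pose to reach, as a shift and turn from the pose measured when the call began, along the tool's axes at that moment; what a row does not reach only later rows make up. The controller multiplies each number of a shift by 300 mm and each number of a turn by pi/4 rad. A row lasts 1/8 s, in which the tool goes at most 62.5 mm and 10.7 degrees, less where a joint would pass 70% of its speed; a pose out of reach is approached as far as the arm can. A call with a number of a shift or a turn outside -1 to 1 is refused whole. A call with a gripper value outside its range is refused whole. The fingers move at their own pace and stop on an object; "grip_force" is the grip in N (left out, the last holds). Time passes only in rows, so rows that repeat a pose let the fingers close. It gives the time, the measured TCP pose, the force and the opening at its end, in the units of the state.
- robot.get_obs(): the state, without advancing time (a new reading comes with each control period).
- robot.capture(name): name is "side" or "top"; returns the picture (384x512x3 uint8, blue, green, red); there is no depth.
- robot.camera_model(name): a dict with "camera_matrix" (3x3 intrinsics, pixels), "dist" ([k1, k2, p1, p2, k3] as OpenCV has them; the pictures are not rectified), "eye" and "rotation" of the camera in the world. Camera axes: x right, y up, looking along -z (the intrinsics and any distortion apply to the point x, -y, -z); pixel columns grow to the right and rows downward; lengths in m; the calibration is good to about 2 mm. A picture is of the moment at which its call begins. camera_model takes no time and is no camera call.
- robot.job_done(): hands the job in, once; it reports no verdict.
The state is a dict: "t": time; "qpos": joint angles; "qd": joint speeds; "tau": joint torques, N m; "eef_pos": TCP position; "ee_rot": TCP orientation; "force": force on the tool from outside, world axes, zero at the start; "torque": the same for the moment, N m; "gripper_width": finger opening in m.
Only numpy, scipy, OpenCV 4.12 (cv2) and the standard library are available. Lean on these libraries where they do the work, as an engineer would, in place of code of your own. Each camera call takes 0.05 s, during which the arm holds its last target.

## Working session

There is one attempt and no reset: what is moved stays moved. The work goes in short steps, Python scripts to look and compute and a tool call to move; the robot and the scene stay as the last step left them, time stands still between calls to the robot, and variables do not carry over. Pictures are saved under pics/ and viewed, and the job is handed in when it is done.

Besides the shell and the picture viewer there is one more tool, called after "Emit:" as a command line: name --argument value ..., lists and objects as JSON in quotes. move_arm: Moves the arm, as the interface text tells. Shifts and turns lie within -1 to 1; 1 stands for 300 mm of shift or pi/4 rad of turn. Its arguments: {"type":"object","properties":{"delta_pos":{"type":"array"},"twist":{"type":"array"},"jaw":{"type":"array"},"grip_force":{"type":"number"}},"required":["delta_pos","twist","jaw"]}

```bash
ls; mkdir -p pics
python3 - <<'E'
from plant import robot
import cv2
print(robot.get_obs())
for n in("side","top"):
    cv2.imwrite(f"pics/{n}0.png",robot.capture(n)); print(n,robot.camera_model(n))
E
```

```text
pics
{'t': 0.0, 'qpos': array([-1.37151211,  0.41798857, -0.01029507,  1.61416533,  0.00471806,
        1.11069688, -0.05300341]), 'qd': array([-0.00027156, -0.00049639, -0.00058415, -0.00098475, -0.0007053 ,
        0.00124732, -0.00079012]), 'tau': array([-4.79722239e-04, -8.51241088e+01,  6.38893303e-01, -4.25981247e+01,
       -4.88440739e-02,  1.86167710e-02,  1.07801602e-04]), 'eef_pos': array([0.14897306, 0.60659944, 0.20481994]), 'ee_rot': array([ 0.08448617,  0.70200177, -0.08535903,  0.70197538]), 'force': array([0.26648168, 0.46209903, 0.31226192]), 'torque': array([ 0.0396999 , -0.04627843, -0.04398659]), 'gripper_width': 0.09393068296905498}
side {'camera_matrix': array([[360.2765803 ,   0.        , 250.63019081],
       [  0.        , 360.2765803 , 190.07830921],
       [  0.        ,   0.        ,   1.        ]]), 'dist': array([-0.05585347,  0.        ,  0.        ,  0.        ,  0.        ]), 'eye': array([ 0.31016873, -0.76388108,  0.77961464]), 'rotation': array([ 0.40756102, -0.05765676, -0.14365994,  0.89996196])}
top {'camera_matrix': array([[489.0597575 ,   0.        , 253.39056544],
       [  0.        , 489.0597575 , 183.89669824],
       [  0.        ,   0.        ,   1.        ]]), 'dist': array([-0.10838919,  0.        ,  0.        ,  0.        ,  0.        ]), 'eye': array([4.31738976e-01, 6.15340016e-04, 1.59799724e+00]), 'rotation': array([ 0.01828647, -0.02268632, -0.70014387,  0.71340696])}
```

View pics/side0.png

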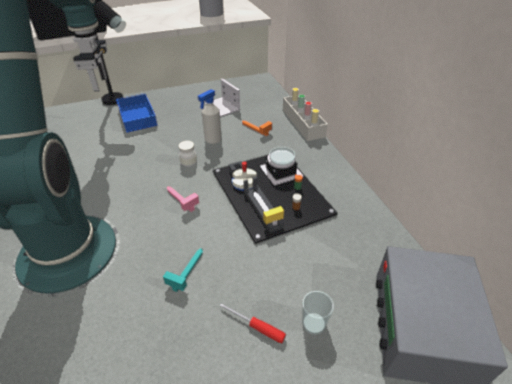

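View pics/top0.png

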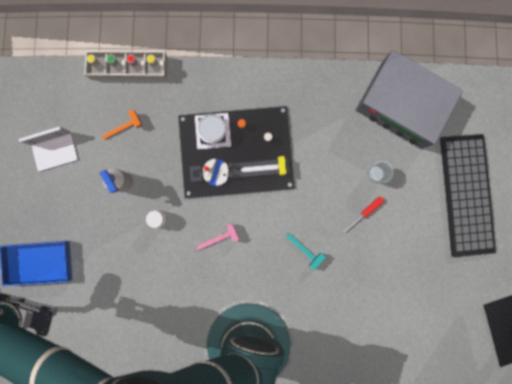

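Both views show the black plate. In top it holds the disc (~215,172), the yellow head (~282,166) and the dish (~211,128). The bar look-alikes in top are orange (122,125), pink (218,238) and turquoise (306,252). The real bar is the yellow-headed one in the guide on the plate. Next, a close crop of each view.

Run:
```python
import cv2
a=cv2.imread("pics/top0.png")[95:205,170:305]; cv2.imwrite("pics/topc.png",cv2.resize(a,None,fx=5.5,fy=5.4,interpolation=2))
a=cv2.imread("pics/side0.png")[140:245,205:345]; cv2.imwrite("pics/sidec.png",cv2.resize(a,None,fx=5.5,fy=5.5,interpolation=2))
```

```text
(no output)
```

View pics/topc.png

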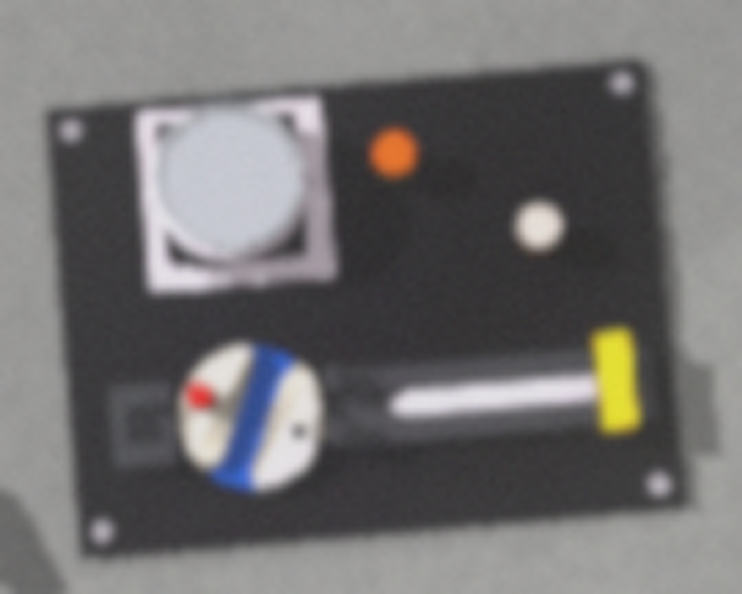

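View pics/sidec.png

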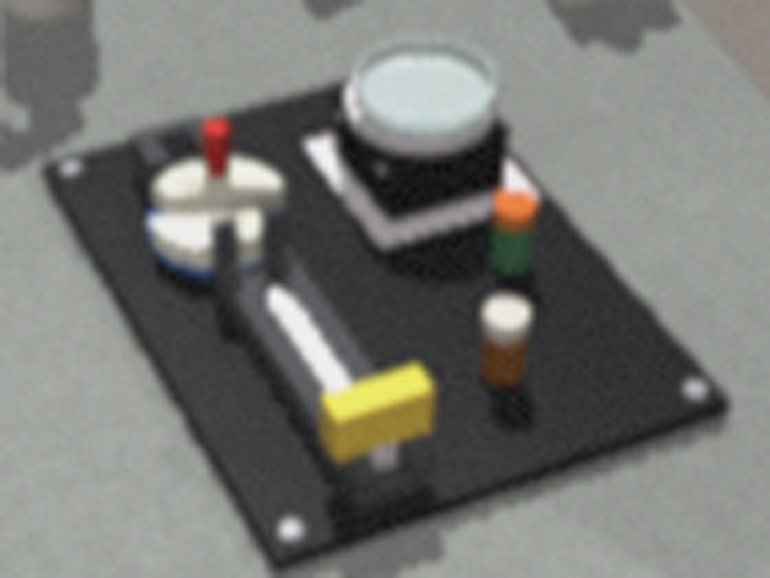

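The crops confirm it: the yellow-headed bar lies in the dark guide, with the tip short of the disc. The red post points roughly stage +y (left in the top view), and the blue slot lies across the bar line. Now measure.

```bash
cat > h.py <<'E'
import numpy as np,cv2
from scipy.spatial.transform import Rotation as R
from plant import robot
CM={n:robot.camera_model(n) for n in("side","top")}
def rays(n,px):
    c=CM[n]; u=cv2.undistortPoints(np.array(px,float).reshape(-1,1,2),c["camera_matrix"],c["dist"]).reshape(-1,2)
    d=np.c_[u[:,0],-u[:,1],-np.ones(len(u))]
    return c["eye"],R.from_quat(c["rotation"]).apply(d)
def onz(n,px,z):
    e,d=rays(n,px); return e+d*((z-e[2])/d[:,2])[:,None]
def tri(ps,pt):
    e1,d1=rays("side",[ps]);e2,d2=rays("top",[pt]);d1=d1[0];d2=d2[0]
    s=np.linalg.lstsq(np.c_[d1,-d2],e2-e1,rcond=None)[0]
    a=e1+s[0]*d1;b=e2+s[1]*d2; return (a+b)/2,np.linalg.norm(a-b)
def proj(n,P):
    c=CM[n];q=R.from_quat(c["rotation"]).inv().apply(np.atleast_2d(P)-c["eye"])*[1,-1,-1]
    return cv2.projectPoints(q,np.zeros(3),np.zeros(3),c["camera_matrix"],c["dist"])[0].reshape(-1,2)
def blob(img,lo,hi,roi):
    x0,y0,x1,y1=roi;h=cv2.cvtColor(img,cv2.COLOR_BGR2HSV)
    m=cv2.inRange(h,lo,hi);k=np.zeros_like(m);k[y0:y1,x0:x1]=m[y0:y1,x0:x1]
    n,l,st,c=cv2.connectedComponentsWithStats(k)
    if n<2:return None
    i=1+np.argmax(st[1:,4]);return c[i],st[i],(l==i).astype(np.uint8)
E
python3 - <<'E'
from h import *
t=cv2.imread("pics/top0.png");s=cv2.imread("pics/side0.png")
np.set_printoptions(precision=4,suppress=True)
# plate
m=blob(t,(0,0,0),(180,255,110),(170,95,305,205))
cn=max(cv2.findContours(m[2],0,2)[0],key=cv2.contourArea);P=onz("top",cn.reshape(-1,2),.012)
r=cv2.minAreaRect(P[:,:2].astype(np.float32));print("plate",r,cv2.boxPoints(r))
yt=blob(t,(22,130,80),(35,255,255),(170,95,305,205));ys=blob(s,(22,130,80),(35,255,255),(205,140,345,245))
print("yel",yt[:2],ys[:2])
rt=blob(t,(0,120,60),(6,255,255),(195,150,225,185));rs=blob(s,(0,120,60),(6,255,255),(230,150,260,180))
print("red",rt[:2],rs[:2],)
print("headtop@67",onz("top",[yt[0]],.067)); 
c=max(cv2.findContours(yt[2],0,2)[0],key=cv2.contourArea);print(cv2.minAreaRect(onz("top",c.reshape(-1,2),.067)[:,:2].astype(np.float32)))
print("post top@70",onz("top",[rt[0]],.070))
b=blob(t,(105,120,60),(125,255,255),(200,150,235,190));q=onz("top",np.argwhere(b[2])[:,::-1],.019)[:,:2]
w,v=np.linalg.eigh(np.cov(q.T));print("slot",q.mean(0),b[1],v[:,1],np.sqrt(w))
h=cv2.cvtColor(t,cv2.COLOR_BGR2HSV)
k=((h[...,2]>150)).astype(np.uint8);k[:156]=0;k[188:]=0;k[:,:200]=0;k[:,231:]=0
c=np.vstack(cv2.findContours(k,0,2)[0]);print("disc",(lambda e:(onz("top",[e[0]],.036),e))(cv2.minEnclosingCircle(c)))
E
```

```text
plate ((0.6284395456314087, 0.04863530397415161), (0.2762223184108734, 0.36524471640586853), 6.170693874359131) [[ 0.4715  0.2154]
 [ 0.5108 -0.1478]
 [ 0.7854 -0.1181]
 [ 0.7461  0.245 ]]
yel (array([281.6643, 164.8042]), array([277, 156,  10,  19, 143], dtype=int32)) (array([273.4768, 214.5274]), array([263, 206,  21,  18, 237], dtype=int32))
red (array([206., 168.]), array([204, 167,   5,   3,  13], dtype=int32)) (array([243.8462, 165.7436]), array([242, 162,   5,  10,  39], dtype=int32))
headtop@67 [[ 0.5825 -0.0959  0.067 ]]
((0.5818933844566345, -0.09538545459508896), (0.05837971344590187, 0.025139102712273598), 5.566812515258789)
post top@70 [[0.5676 0.1415 0.07  ]]
slot [0.5596 0.1153] [209 159  14  27 121] [-0.9532  0.3023] [0.0045 0.0276]
disc (array([[0.5594, 0.1141, 0.036 ]]), ((215.42999267578125, 171.6699981689453), 13.422245025634766))
```

```bash
cat >> h.py <<'E'
np.set_printoptions(precision=4,suppress=True)
YAW=np.radians(6.15)
S2=np.array([[np.cos(YAW),-np.sin(YAW)],[np.sin(YAW),np.cos(YAW)]])
O=np.array([.5590,.1132])
def w(x,y,z): return np.r_[O+S2@[x,y],z]
def st(p): return np.r_[S2.T@(np.array(p)[:2]-O),p[2]]
# goal orientation: tool x down, tool y along sgn*stage x
def goalR(sgn):
    x=np.array([0,0,-1.]);y=np.r_[S2[:,0]*sgn,0];return R.from_matrix(np.c_[x,y,np.cross(x,y)])
def cmd(P,Rg=None):
    o=robot.get_obs();R0=R.from_quat(o["ee_rot"])
    d=R0.inv().apply(np.array(P)-o["eef_pos"])/.3
    t=(R0.inv()*Rg).as_rotvec()/(np.pi/4) if Rg is not None else np.zeros(3)
    return d,t
E
python3 - <<'E'
from h import *
print("post top",tri((244.5,163.1),(206.2,168.2))); print("headtop",tri((273.7,211.8),(281.7,165)))
for n,p in(("post@70",onz("top",[[206.2,168.2]],.07)[0]),("head",onz("top",[[281.7,165]],.067)[0]),("disc",onz("top",[[215.4,171.7]],.036)[0])):print(n,st(p))
print("spray",onz("top",[[108,181]],.19),"jar",onz("top",[[155,219]],.075),"spray base side",onz("side",[[212,143]],.0))
R0=R.from_quat(robot.get_obs()["ee_rot"]);print(R0.as_matrix())
for s in(1,-1):print(s,cmd([.3,.5,.3],goalR(s)))
for P in(w(.011,.055,.25),w(.011,.055,.048)):print(P)
E
```

```text
post top (array([0.5683, 0.1407, 0.0685]), np.float64(0.002398109017010127))
headtop (array([ 0.5823, -0.0963,  0.0639]), np.float64(0.0003396295697492395))
post@70 [0.0109 0.0266 0.07  ]
head [ 0.0003 -0.2105  0.067 ]
disc [0.0004 0.0009 0.036 ]
spray [[0.5139 0.4154 0.19  ]] jar [[0.4048 0.2966 0.075 ]] spray base side [[ 0.5133  0.391  -0.    ]]
[[-0.0002  0.2384  0.9712]
 [-0.001   0.9712 -0.2384]
 [-1.     -0.001   0.0001]]
1 (array([-0.3167, -0.2256,  0.5737]), array([1.5568, 0.0009, 0.0011]))
-1 (array([-0.3167, -0.2256,  0.5737]), array([-2.4432, -0.0012,  0.001 ]))
[0.564  0.1691 0.25  ]
[0.564  0.1691 0.048 ]
```

Heights check out: the post top triangulates to 68.5 mm (70 given) and the head top to 64 mm (67 given). The disc is at about 67° and the bar tip at y≈-81 mm. I'll approach high to clear the spray bottle.

Emit:
move_arm --delta_pos '[[-0.2, 0, 0], [-0.42, -0.1, 0.15], [-0.42, -0.25, 0.35], [-0.42, -0.4, 0.6], [-0.42, -0.55, 0.85], [-0.42, -0.6, 0.95]]' --twist '[[0, 0, 0], [0.2, 0, 0], [0.4, 0, 0], [0.6, 0, 0], [0.75, 0, 0], [0.9, 0, 0]]' --jaw '[0, 0, 0, 0, 0, 0]'

```text
t: 0.85
eef_pos: [0.3485, 0.3962, 0.3305]
ee_rot: [0.323, 0.629, -0.324, 0.629]
force: [-0.1, 1.6, -0.5]
gripper_width: 0.0372
```

Run:
```python
from h import *
o=robot.get_obs();print(o["t"],o["eef_pos"],o["gripper_width"],o["qpos"],o["force"])
for P in(w(.009,.055,.25),w(.009,.055,.10)):print(cmd(P,goalR(1)))
```

```text
0.85 [0.3485 0.3962 0.3305] 0.03720292124087206 [-1.1206  0.1452  0.2405  1.6925 -0.0353  1.3091 -0.2539] [-0.0691  1.5929 -0.5026]
(array([0.2689, 0.1399, 1.0301]), array([0.652 , 0.0009, 0.0007]))
(array([0.7689, 0.1402, 1.0298]), array([0.652 , 0.0009, 0.0007]))
```

Emit:
move_arm --delta_pos '[[0, 0.03, 0.2], [0, 0.06, 0.4], [0, 0.08, 0.6], [0, 0.11, 0.8], [0, 0.14, 1.0], [0.1, 0.14, 1.0], [0.27, 0.14, 1.0], [0.27, 0.14, 1.0]]' --twist '[[0.1, 0, 0], [0.25, 0, 0], [0.4, 0, 0], [0.55, 0, 0], [0.65, 0, 0], [0.652, 0, 0], [0.652, 0, 0], [0.652, 0, 0]]' --jaw '[0, 0, 0, 0, 0, 0, 0, 0]'

```text
t: 1.85
eef_pos: [0.5552, 0.1758, 0.247]
ee_rot: [0.47, 0.527, -0.475, 0.525]
force: [-0.7, 0.1, 0.7]
gripper_width: 0.0004
```

Run:
```python
from h import *
o=robot.get_obs();print(o["t"],o["eef_pos"],st(o["eef_pos"]),o["gripper_width"],o["qpos"],o["force"])
for P in(w(.009,.055,.10),w(.009,.055,.048)):print(cmd(P,goalR(1)))
cv2.imwrite("pics/side1.png",robot.capture("side"));cv2.imwrite("pics/top1.png",robot.capture("top"))
```

```text
1.85 [0.5552 0.1758 0.247 ] [0.0029 0.0626 0.247 ] 0.000355313788082938 [-0.7468  0.3338  0.4901  1.6838 -0.1663  1.1721 -0.1066] [-0.7466  0.1299  0.7477]
(array([0.4898, 0.0233, 0.024 ]), array([-0.0001,  0.0035,  0.0074]))
(array([0.6632, 0.0243, 0.0235]), array([-0.0001,  0.0035,  0.0074]))
```

View pics/side1.png

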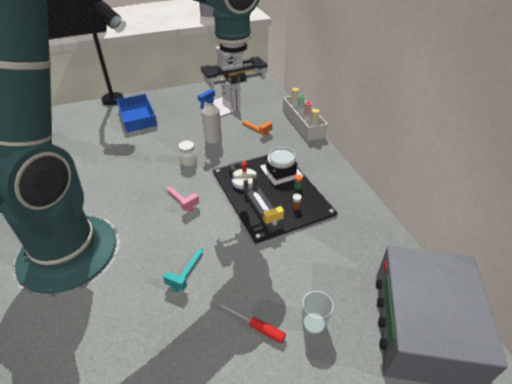

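View pics/top1.png

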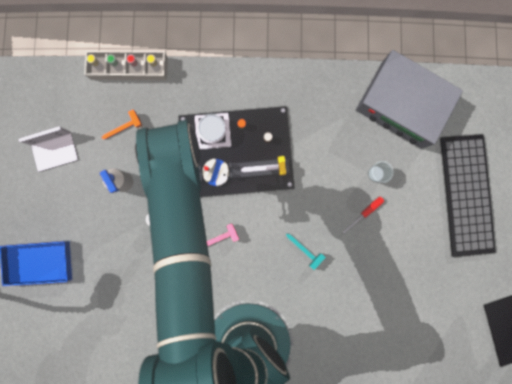

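The gripper is over the +y side of the disc, and the scene is undisturbed. Descending beside the post.

Emit:
move_arm --delta_pos '[[0.1, 0.02, 0.02], [0.3, 0.02, 0.02], [0.45, 0.02, 0.02], [0.55, 0.02, 0.02], [0.62, 0.02, 0.02], [0.66, 0.02, 0.02], [0.66, 0.02, 0.02]]' --twist '[[0, 0, 0.007], [0, 0, 0.007], [0, 0, 0.007], [0, 0, 0.007], [0, 0, 0.007], [0, 0, 0.007], [0, 0, 0.007]]' --jaw '[0, 0, 0, 0, 0, 0, 0]'

```text
t: 2.82
eef_pos: [0.5644, 0.1712, 0.0537]
ee_rot: [0.474, 0.525, -0.471, 0.528]
force: [0.5, -0.2, 1.0]
gripper_width: 0.0005
```

Run:
```python
from h import *
o=robot.get_obs();print(o["t"],st(o["eef_pos"]),o["force"])
for a in(67,55,45,35,25,15,7,0,-3):
    a=np.radians(a);print(cmd(w(.029*np.cos(a),.029*np.sin(a)+.016,.048),goalR(1)))
cv2.imwrite("pics/side2.png",cv2.resize(robot.capture("side")[130:245,195:345],None,fx=5,fy=5))
```

```text
2.825 [0.0116 0.0571 0.0537] [ 0.5453 -0.1832  0.9521]
(array([ 0.0192, -0.001 ,  0.0479]), array([ 0.0003,  0.0007, -0.008 ]))
(array([0.0193, 0.0167, 0.0577]), array([ 0.0003,  0.0007, -0.008 ]))
(array([0.0194, 0.0296, 0.0685]), array([ 0.0003,  0.0007, -0.008 ]))
(array([0.0195, 0.0404, 0.0814]), array([ 0.0003,  0.0007, -0.008 ]))
(array([0.0195, 0.0488, 0.096 ]), array([ 0.0003,  0.0007, -0.008 ]))
(array([0.0196, 0.0546, 0.1119]), array([ 0.0003,  0.0007, -0.008 ]))
(array([0.0196, 0.0571, 0.1251]), array([ 0.0003,  0.0007, -0.008 ]))
(array([0.0196, 0.0579, 0.1369]), array([ 0.0003,  0.0007, -0.008 ]))
(array([0.0196, 0.0577, 0.1419]), array([ 0.0003,  0.0007, -0.008 ]))
```

View pics/side2.png

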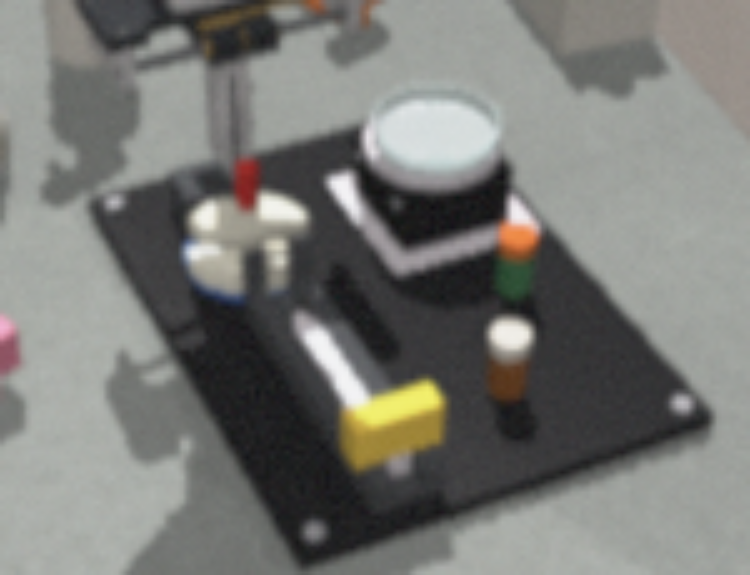

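The shut fingers stand right behind the post (245,185 in the crop). Pushing along the arc.

Emit:
move_arm --delta_pos '[[0.015, 0, 0.03], [0.017, 0, 0.048], [0.017, 0.017, 0.058], [0.017, 0.03, 0.068], [0.017, 0.04, 0.081], [0.017, 0.049, 0.096], [0.017, 0.055, 0.112], [0.017, 0.057, 0.125], [0.017, 0.058, 0.136], [0.017, 0.058, 0.136]]' --twist '[[0, 0, 0], [0, 0, 0], [0, 0, 0], [0, 0, 0], [0, 0, 0], [0, 0, 0], [0, 0, 0], [0, 0, 0], [0, 0, 0], [0, 0, 0]]' --jaw '[0, 0, 0, 0, 0, 0, 0, 0, 0, 0]'

```text
t: 4.12
eef_pos: [0.5863, 0.1318, 0.0493]
ee_rot: [0.474, 0.524, -0.471, 0.528]
force: [0.2, 0.2, 0.5]
gripper_width: 0.0006
```

Run:
```python
from h import *
o=robot.get_obs();print(o["t"],st(o["eef_pos"]),o["force"])
cv2.imwrite("pics/side3.png",cv2.resize(robot.capture("side")[130:245,195:345],None,fx=5,fy=5))
cv2.imwrite("pics/top3.png",cv2.resize(robot.capture("top")[95:205,165:305],None,fx=5,fy=5))
```

```text
4.125 [0.0291 0.0156 0.0493] [0.1926 0.1594 0.5456]
```

View pics/side3.png

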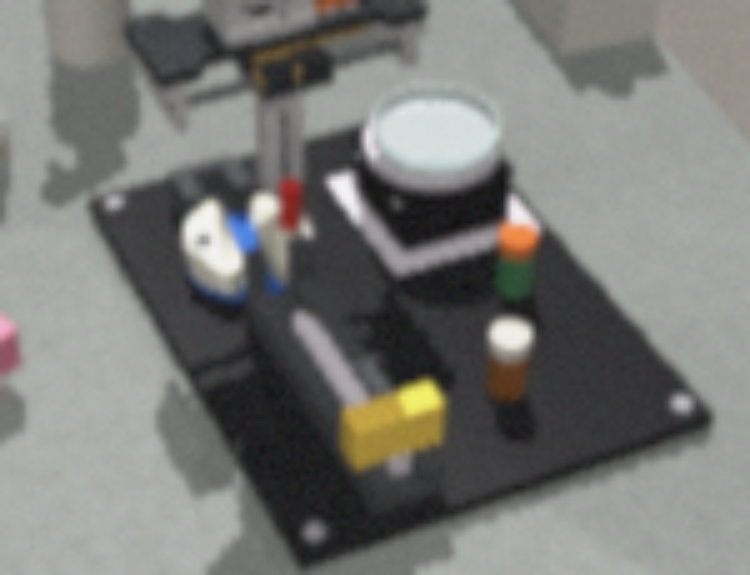

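View pics/top3.png

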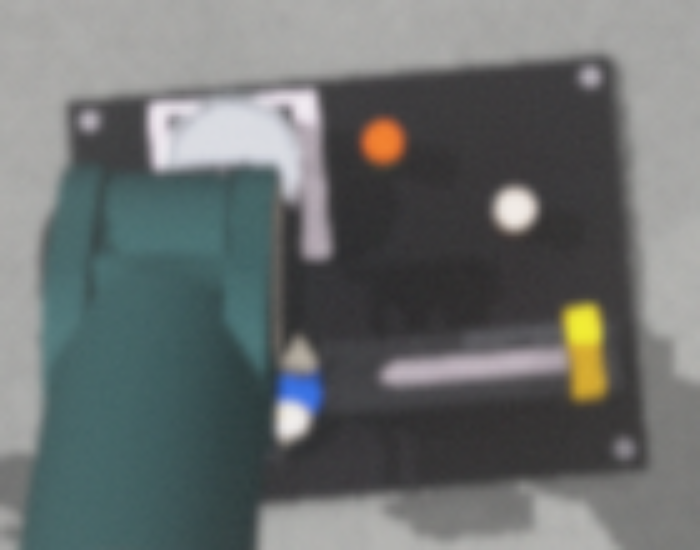

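The slot now appears in line with the bar. Retreating up and going behind the head.

Emit:
move_arm --delta_pos '[[0, 0, -0.05], [-0.1, 0, -0.06], [-0.3, 0, 0], [-0.35, -0.05, 0.3], [-0.35, -0.1, 0.5], [-0.35, -0.1, 0.7], [-0.35, -0.1, 0.9], [-0.35, -0.1, 0.98], [-0.35, -0.1, 0.98]]' --twist '[[0, 0, 0], [0, 0, 0], [0, 0, 0], [0, 0, 0], [0, 0, 0], [0, 0, 0], [0, 0, 0], [0, 0, 0], [0, 0, 0]]' --jaw '[0, 0, 0, 0, 0, 0, 0, 0, 0]'

```text
t: 5.35
eef_pos: [0.5866, -0.1668, 0.1541]
ee_rot: [0.475, 0.523, -0.473, 0.527]
force: [-0.2, 1.2, 0.2]
gripper_width: 0.0005
```

Run:
```python
from h import *
o=robot.get_obs();print(o["t"],st(o["eef_pos"]),o["force"],o["qpos"])
for P in(w(0,-.255,.15),w(0,-.255,.047)):print(cmd(P,goalR(1)))
t=robot.capture("top")
cv2.imwrite("pics/top4.png",cv2.resize(t[95:205,165:305],None,fx=5,fy=5))
b=blob(t,(105,120,60),(125,255,255),(200,150,235,190));q=onz("top",np.argwhere(b[2])[:,::-1],.019)[:,:2]
wv,v=np.linalg.eigh(np.cov(q.T));d=S2.T@v[:,1];print("slot",q.mean(0),b[1],np.degrees(np.arctan2(-d[0],d[1])))
r=blob(t,(0,120,60),(6,255,255),(195,145,235,185));print("post",st(onz("top",[r[0]],.07)[0]))
```

```text
5.35 [-0.0025 -0.2813  0.1541] [-0.2025  1.2347  0.1985] [-0.1721  0.4843  0.5316  1.7224 -0.2835  1.0056  0.5636]
(array([ 0.0135,  0.0079, -0.0879]), array([-0.0061,  0.0029, -0.0074]))
(array([ 0.3568,  0.0059, -0.0887]), array([-0.0061,  0.0029, -0.0074]))
slot [0.5602 0.1128] [203 169  27   8 124] -9.09176792880455
post [ 0.0303 -0.0043  0.07  ]
```

View pics/top4.png

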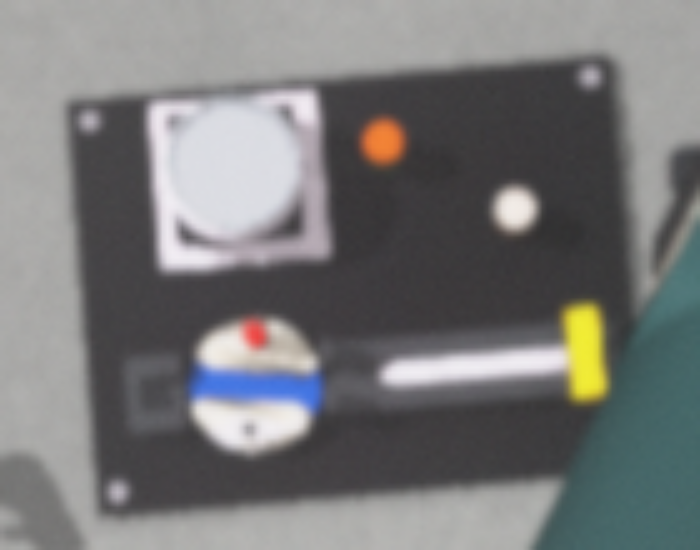

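The slot is about -8° to -9° off (0.15 rad, overshoot of ~4 mm at the post). That's within tolerance, but I'll nudge it back from the other side for a clean passage.

Run:
```python
from h import *
for P in(w(.036,-.036,.15),w(.036,-.036,.05),w(.036,-.021,.05)):print(cmd(P,goalR(1)))
```

```text
(array([ 0.0127,  0.1247, -0.8093]), array([-0.0027,  0.0013, -0.0072]))
(array([ 0.3461,  0.1228, -0.8097]), array([-0.0027,  0.0013, -0.0072]))
(array([ 0.346 ,  0.1227, -0.8597]), array([-0.0027,  0.0013, -0.0072]))
```

Emit:
move_arm --delta_pos '[[0, 0.05, -0.2], [0, 0.12, -0.4], [0, 0.12, -0.6], [0, 0.124, -0.75], [0, 0.124, -0.808], [0, 0.124, -0.808], [0.1, 0.124, -0.808], [0.22, 0.123, -0.808], [0.31, 0.123, -0.808], [0.34, 0.123, -0.808]]' --twist '[[0, 0, 0], [0, 0, 0], [0, 0, 0], [0, 0, 0], [0, 0, 0], [0, 0, 0], [0, 0, 0], [0, 0, 0], [0, 0, 0], [0, 0, 0]]' --jaw '[0, 0, 0, 0, 0, 0, 0, 0, 0, 0]'

```text
t: 6.65
eef_pos: [0.5981, 0.0791, 0.0506]
ee_rot: [0.474, 0.524, -0.473, 0.527]
force: [0.4, 0.2, -0.1]
gripper_width: 0.0005
```

Run:
```python
from h import *
o=robot.get_obs();print(o["t"],st(o["eef_pos"]),o["force"])
for P in(w(.036,-.036,.05),w(.036,-.020,.05)):print(cmd(P))
cv2.imwrite("pics/side5.png",cv2.resize(robot.capture("side")[130:245,195:345],None,fx=5,fy=5))
```

```text
6.65 [ 0.0353 -0.0381  0.0506] [ 0.3806  0.1656 -0.0612]
(array([ 0.002 ,  0.0024, -0.007 ]), array([0., 0., 0.]))
(array([ 0.0019,  0.0022, -0.0603]), array([0., 0., 0.]))
```

View pics/side5.png

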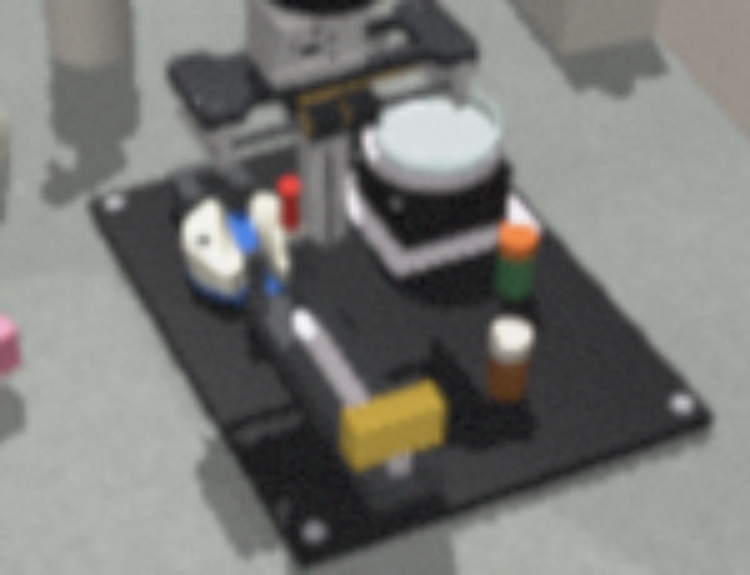

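The fingers stand clear on the -y side of the post, and clear of the dish and lugs. Nudging.

Emit:
move_arm --delta_pos '[[0, 0, -0.03], [0, 0, -0.05], [0, 0, -0.06], [0, 0, -0.06], [0, 0, 0], [0, 0, 0.01], [-0.2, 0, 0.01], [-0.35, 0, 0.05], [-0.35, -0.06, 0.3], [-0.35, -0.12, 0.5], [-0.35, -0.12, 0.7], [-0.35, -0.12, 0.8]]' --twist '[[0, 0, 0], [0, 0, 0], [0, 0, 0], [0, 0, 0], [0, 0, 0], [0, 0, 0], [0, 0, 0], [0, 0, 0], [0, 0, 0], [0, 0, 0], [0, 0, 0], [0, 0, 0]]' --jaw '[0, 0, 0, 0, 0, 0, 0, 0, 0, 0, 0, 0]'

```text
t: 8.2
eef_pos: [0.5861, -0.1666, 0.1561]
ee_rot: [0.475, 0.523, -0.474, 0.526]
force: [-0.1, 0.5, 0.4]
gripper_width: 0.0005
```

Run:
```python
from h import *
o=robot.get_obs();print(o["t"],st(o["eef_pos"]),o["force"],o["qpos"])
for P in(w(0,-.258,.15),w(0,-.258,.047)):print(cmd(P,goalR(1)))
t=robot.capture("top")
cv2.imwrite("pics/top6.png",cv2.resize(t[95:205,165:305],None,fx=5,fy=5))
b=blob(t,(105,120,60),(125,255,255),(200,150,235,190));q=onz("top",np.argwhere(b[2])[:,::-1],.019)[:,:2]
wv,v=np.linalg.eigh(np.cov(q.T));d=S2.T@v[:,1];print("slot",q.mean(0),b[1],np.degrees(np.arctan2(-d[0],d[1])))
r=blob(t,(0,120,60),(6,255,255),(195,145,235,185));print("post",st(onz("top",[r[0]],.07)[0]))
yt=blob(t,(22,130,80),(35,255,255),(170,95,305,205));print("head",st(onz("top",[yt[0]],.067)[0]),yt[1])
```

```text
8.2 [-0.003  -0.2811  0.1561] [-0.091   0.4919  0.4047] [-0.1797  0.4836  0.5415  1.7211 -0.2862  1.0114  0.5641]
(array([ 0.0203,  0.0094, -0.077 ]), array([-0.0082,  0.0029, -0.0055]))
(array([ 0.3636,  0.0079, -0.0778]), array([-0.0082,  0.0029, -0.0055]))
slot [0.5606 0.1123] [203 169  27   8 122] -8.099565076166558
post [ 0.0299 -0.0041  0.07  ]
head [ 0.001  -0.2101  0.067 ] [277 155   9  21 144]
```

View pics/top6.png

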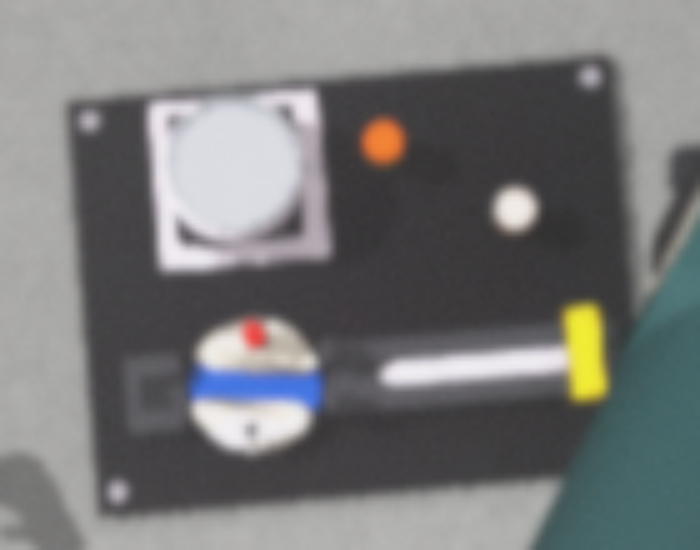

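The nudge only just reached the post, so its effective half-width is 8 mm on this side. Repeating it 4 mm further.

Emit:
move_arm --delta_pos '[[0, 0.05, -0.2], [0, 0.12, -0.4], [0, 0.12, -0.6], [0, 0.127, -0.75], [0, 0.127, -0.81], [0, 0.127, -0.815], [0.1, 0.127, -0.815], [0.22, 0.126, -0.815], [0.31, 0.126, -0.815], [0.345, 0.126, -0.815]]' --twist '[[0, 0, 0], [0, 0, 0], [0, 0, 0], [0, 0, 0], [0, 0, 0], [0, 0, 0], [0, 0, 0], [0, 0, 0], [0, 0, 0], [0, 0, 0]]' --jaw '[0, 0, 0, 0, 0, 0, 0, 0, 0, 0]'

```text
t: 9.5
eef_pos: [0.5997, 0.0723, 0.0506]
ee_rot: [0.475, 0.521, -0.477, 0.525]
force: [-0.3, -0.3, 0.6]
gripper_width: 0.0003
```

Run:
```python
from h import *
o=robot.get_obs();print(o["t"],st(o["eef_pos"]),o["force"])
for P in(w(.036,-.036,.05),w(.036,-.0165,.05)):print(cmd(P))
```

```text
9.5 [ 0.0361 -0.045   0.0506] [-0.2915 -0.2583  0.6468]
(array([ 0.0018, -0.0008, -0.03  ]), array([0., 0., 0.]))
(array([ 0.0014, -0.0017, -0.0949]), array([0., 0., 0.]))
```

Emit:
move_arm --delta_pos '[[0, 0, -0.04], [0, 0, -0.07], [0, 0, -0.08], [0, 0, -0.09], [0, 0, -0.095], [0, 0, -0.095]]' --twist '[[0, 0, 0], [0, 0, 0], [0, 0, 0], [0, 0, 0], [0, 0, 0], [0, 0, 0]]' --jaw '[0, 0, 0, 0, 0, 0]'

```text
t: 10.25
eef_pos: [0.5971, 0.1006, 0.0506]
ee_rot: [0.475, 0.521, -0.477, 0.525]
force: [0.6, -0.4, 0.0]
gripper_width: 0.0002
```

Run:
```python
from h import *
o=robot.get_obs();print(o["t"],st(o["eef_pos"]),o["force"])
```

```text
10.25 [ 0.0366 -0.0166  0.0506] [ 0.6228 -0.3778  0.0062]
```

Emit:
move_arm --delta_pos '[[0, 0, 0.05], [-0.1, 0, 0.06], [-0.3, 0, 0.06], [-0.35, -0.06, 0.3], [-0.35, -0.12, 0.5], [-0.35, -0.12, 0.7], [-0.35, -0.12, 0.85], [-0.35, -0.12, 0.85]]' --twist '[[0, 0, 0], [0, 0, 0], [0, 0, 0], [0, 0, 0], [0, 0, 0], [0, 0, 0], [0, 0, 0], [0, 0, 0]]' --jaw '[0, 0, 0, 0, 0, 0, 0, 0]'

```text
t: 11.25
eef_pos: [0.5836, -0.1621, 0.1571]
ee_rot: [0.477, 0.519, -0.479, 0.524]
force: [-0.2, 0.2, -0.8]
gripper_width: 0.0
```

Run:
```python
from h import *
o=robot.get_obs();print(o["t"],st(o["eef_pos"]),o["force"],o["qpos"])
for P in(w(0,-.258,.15),w(0,-.258,.047)):print(cmd(P,goalR(1)))
t=robot.capture("top")
cv2.imwrite("pics/top7.png",cv2.resize(t[95:205,165:305],None,fx=5,fy=5))
b=blob(t,(105,120,60),(125,255,255),(200,150,235,190));q=onz("top",np.argwhere(b[2])[:,::-1],.019)[:,:2]
wv,v=np.linalg.eigh(np.cov(q.T));d=S2.T@v[:,1];print("slot",q.mean(0),b[1],np.degrees(np.arctan2(-d[0],d[1])))
r=blob(t,(0,120,60),(6,255,255),(195,145,235,185));print("post",st(onz("top",[r[0]],.07)[0]))
yt=blob(t,(22,130,80),(35,255,255),(170,95,305,205));print("head",st(onz("top",[yt[0]],.067)[0]),yt[1])
```

```text
11.25 [-0.0051 -0.2764  0.1571] [-0.203   0.1525 -0.7646] [-0.2026  0.479   0.5575  1.7301 -0.2848  1.01    0.5427]
(array([ 0.0232,  0.0156, -0.0618]), array([-0.0263,  0.0096, -0.0027]))
(array([ 0.3665,  0.0148, -0.0643]), array([-0.0263,  0.0096, -0.0027]))
slot [0.5602 0.1136] [203 169  27   7 121] -3.2554607335938757
post [ 0.0302 -0.001   0.07  ]
head [ 0.0023 -0.2098  0.067 ] [277 155   9  21 137]
```

View pics/top7.png

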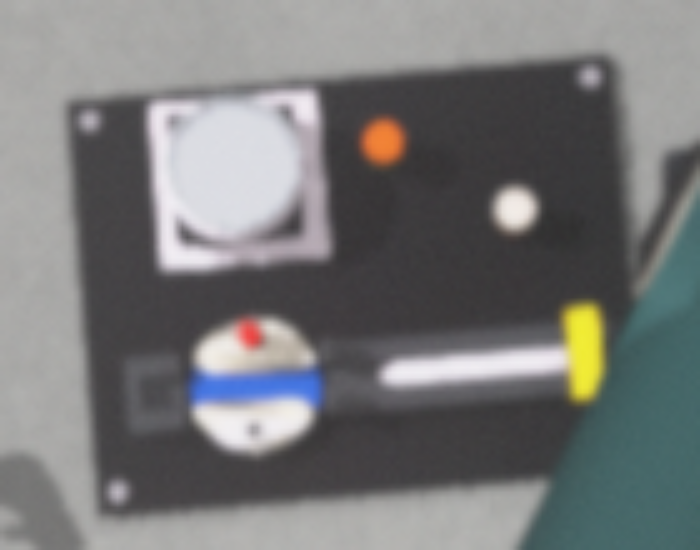

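The slot is within about 3° of lined up. Descending behind the yellow head.

Emit:
move_arm --delta_pos '[[0, 0.015, -0.03], [0.1, 0.015, -0.05], [0.2, 0.015, -0.05], [0.3, 0.015, -0.05], [0.36, 0.015, -0.05], [0.365, 0.015, -0.05]]' --twist '[[-0.026, 0.01, 0], [-0.026, 0.01, 0], [-0.026, 0.01, 0], [-0.026, 0.01, 0], [-0.026, 0.01, 0], [-0.026, 0.01, 0]]' --jaw '[0, 0, 0, 0, 0, 0]'

```text
t: 12.05
eef_pos: [0.5871, -0.1435, 0.0465]
ee_rot: [0.472, 0.528, -0.471, 0.527]
force: [0.1, 0.1, 0.4]
gripper_width: 0.0007
```

Run:
```python
from h import *
o=robot.get_obs();print(o["t"],st(o["eef_pos"]),o["force"])
for P in(w(0,-.232,.048),w(0,-.15,.048),w(0,-.081,.048)):print(cmd(P,goalR(1)))
cv2.imwrite("pics/side8.png",cv2.resize(robot.capture("side")[130:245,195:345],None,fx=5,fy=5))
```

```text
12.05 [ 0.0004 -0.2583  0.0465] [0.1307 0.1076 0.3964]
(array([-0.0049, -0.001 , -0.0875]), array([ 0.0051, -0.0029, -0.0007]))
(array([-0.0043,  0.0001, -0.3609]), array([ 0.0051, -0.0029, -0.0007]))
(array([-0.0037,  0.001 , -0.5909]), array([ 0.0051, -0.0029, -0.0007]))
```

View pics/side8.png

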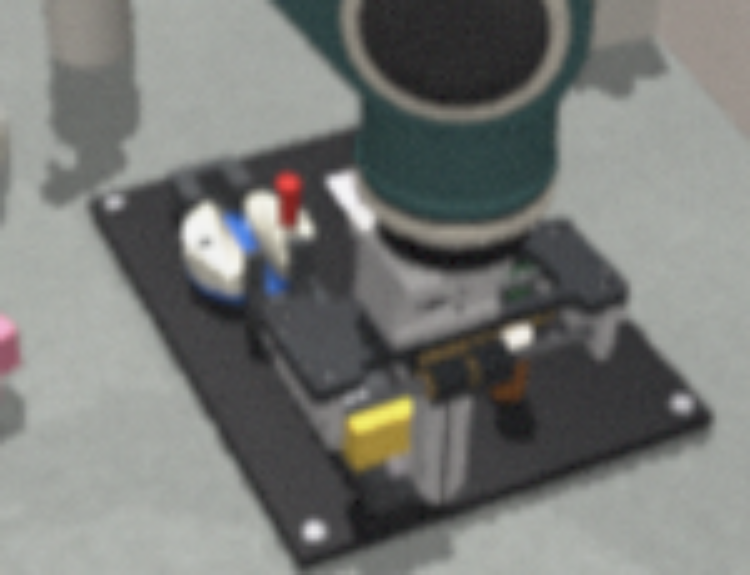

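The offset of the fingers to the right of the head is parallax, and matches the geometry (x = 0.4 mm). Pushing in steps.

Emit:
move_arm --delta_pos '[[0, 0, -0.04], [0, 0, -0.08], [0, 0, -0.12], [0, 0, -0.16], [0, 0, -0.2], [0, 0, -0.24], [0, 0, -0.27], [0, 0, -0.3]]' --twist '[[0, 0, 0], [0, 0, 0], [0, 0, 0], [0, 0, 0], [0, 0, 0], [0, 0, 0], [0, 0, 0], [0, 0, 0]]' --jaw '[0, 0, 0, 0, 0, 0, 0, 0]'

```text
t: 13.1
eef_pos: [0.5774, -0.0539, 0.0474]
ee_rot: [0.472, 0.527, -0.471, 0.527]
force: [0.8, -2.3, 0.5]
gripper_width: 0.0002
```

Run:
```python
from h import *
o=robot.get_obs();print(o["t"],st(o["eef_pos"]),o["force"])
for P in(w(0,-.12,.048),w(0,-.081,.048)):print(cmd(P,goalR(1)))
cv2.imwrite("pics/side9.png",cv2.resize(robot.capture("side")[130:245,195:345],None,fx=5,fy=5))
cv2.imwrite("pics/top9.png",cv2.resize(robot.capture("top")[95:205,165:305],None,fx=5,fy=5))
```

```text
13.1 [ 0.0004 -0.1681  0.0474] [ 0.7795 -2.2666  0.5154]
(array([-0.0019, -0.0009, -0.1605]), array([ 0.0046, -0.0023, -0.002 ]))
(array([-0.0016, -0.0004, -0.2905]), array([ 0.0046, -0.0023, -0.002 ]))
```

View pics/side9.png

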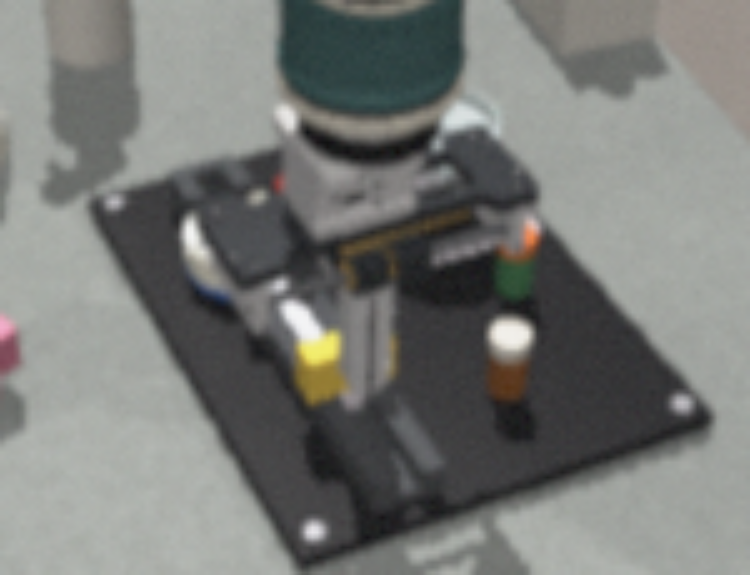

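View pics/top9.png

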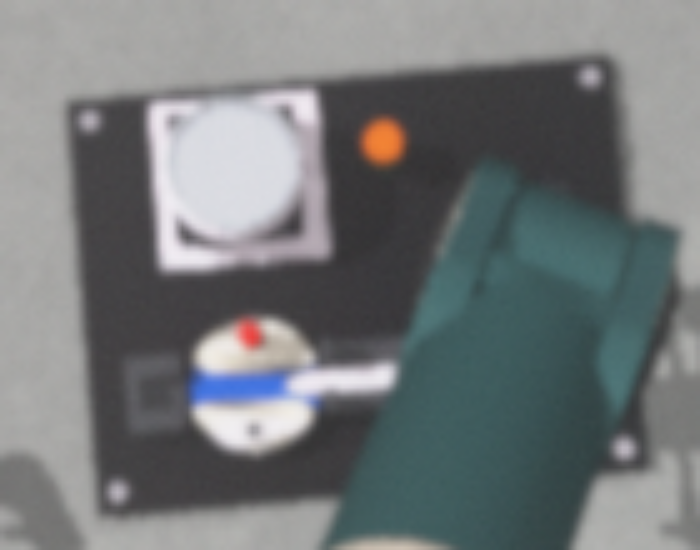

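The bar nose is entering the slot in line, with about 2 N on the tool. Continuing home.

Emit:
move_arm --delta_pos '[[0, 0, -0.04], [0, 0, -0.08], [0, 0, -0.12], [0, 0, -0.16], [0, 0, -0.2], [0, 0, -0.23], [0, 0, -0.25], [0, 0, -0.27], [0, 0, -0.28], [0, 0, -0.29], [0, 0, -0.29]]' --twist '[[0, 0, 0], [0, 0, 0], [0, 0, 0], [0, 0, 0], [0, 0, 0], [0, 0, 0], [0, 0, 0], [0, 0, 0], [0, 0, 0], [0, 0, 0], [0, 0, 0]]' --jaw '[0, 0, 0, 0, 0, 0, 0, 0, 0, 0, 0]'

```text
t: 14.58
eef_pos: [0.5677, 0.0335, 0.0475]
ee_rot: [0.472, 0.528, -0.47, 0.527]
force: [0.6, 0.2, 0.7]
gripper_width: 0.0008
```

Run:
```python
from h import *
o=robot.get_obs();print(o["t"],st(o["eef_pos"]),o["force"])
cv2.imwrite("pics/side10.png",cv2.resize(robot.capture("side")[130:245,195:345],None,fx=5,fy=5))
cv2.imwrite("pics/top10.png",cv2.resize(robot.capture("top")[95:205,165:305],None,fx=5,fy=5))
```

```text
14.575 [ 0.0001 -0.0802  0.0475] [0.6127 0.1552 0.7126]
```

View pics/side10.png

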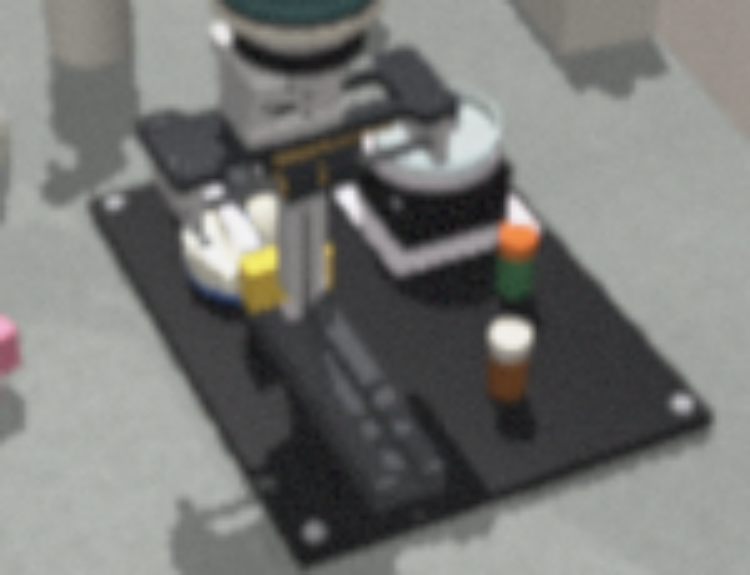

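View pics/top10.png

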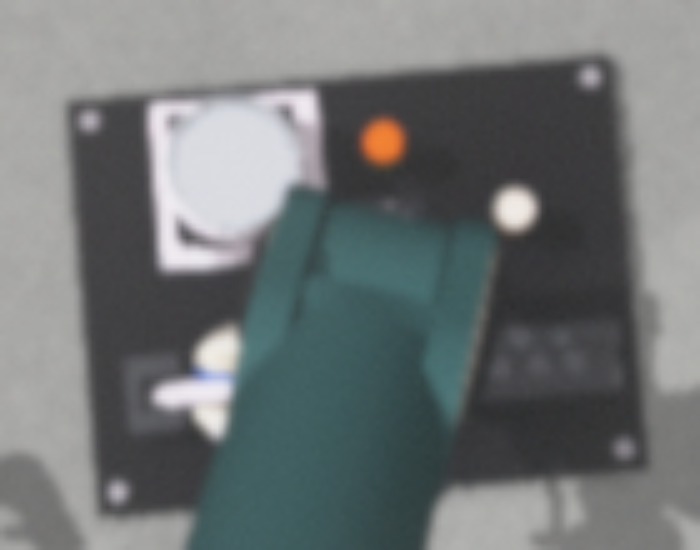

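The tip is in the keeper, but there's no stop force yet. I'll press a few mm more until I feel the lugs.

Emit:
move_arm --delta_pos '[[0, 0, -0.006], [0, 0, -0.01], [0, 0, -0.01]]' --twist '[[0, 0, 0], [0, 0, 0], [0, 0, 0]]' --jaw '[0, 0, 0]'

```text
t: 15.05
eef_pos: [0.5676, 0.0342, 0.0476]
ee_rot: [0.472, 0.527, -0.471, 0.527]
force: [0.8, -10.0, -0.8]
gripper_width: 0.0
```

Run:
```python
from h import *
o=robot.get_obs();print(o["t"],st(o["eef_pos"]),o["force"])
```

```text
15.05 [ 0.0001 -0.0794  0.0476] [  0.8486 -10.0421  -0.7699]
```

The fingers stopped with 10 N at y = -79.4 mm, so the head is against the lugs. Backing off and lifting clear.

Emit:
move_arm --delta_pos '[[0, 0, 0.02], [0, 0, 0.1], [-0.15, 0, 0.2], [-0.35, 0, 0.4], [-0.4, 0, 0.6], [-0.4, 0, 0.8], [-0.4, 0, 0.8]]' --twist '[[0, 0, 0], [0, 0, 0], [0, 0, 0], [0, 0, 0], [0, 0, 0], [0, 0, 0], [0, 0, 0]]' --jaw '[0, 0, 0, 0, 0, 0, 0]'

```text
t: 15.92
eef_pos: [0.5932, -0.2091, 0.1682]
ee_rot: [0.473, 0.525, -0.473, 0.527]
force: [-0.4, 1.2, 0.3]
gripper_width: 0.001
```

Run:
```python
from h import *
o=robot.get_obs();print(o["t"],st(o["eef_pos"]),o["force"])
t=robot.capture("top");s=robot.capture("side")
cv2.imwrite("pics/top11.png",cv2.resize(t[95:205,165:305],None,fx=5,fy=5))
cv2.imwrite("pics/side11.png",cv2.resize(s[130:245,195:345],None,fx=5,fy=5))
r=blob(t,(0,120,60),(6,255,255),(195,145,235,185));print("post",st(onz("top",[r[0]],.07)[0]))
yt=blob(t,(22,130,80),(35,255,255),(170,95,305,205));print("head",st(onz("top",[yt[0]],.067)[0]),yt[1])
```

```text
15.925 [-0.0005 -0.3241  0.1682] [-0.3966  1.248   0.3048]
post [ 0.0302 -0.001   0.07  ]
head [-0.0008 -0.0629  0.067 ] [231 160   9  20 141]
```

View pics/top11.png

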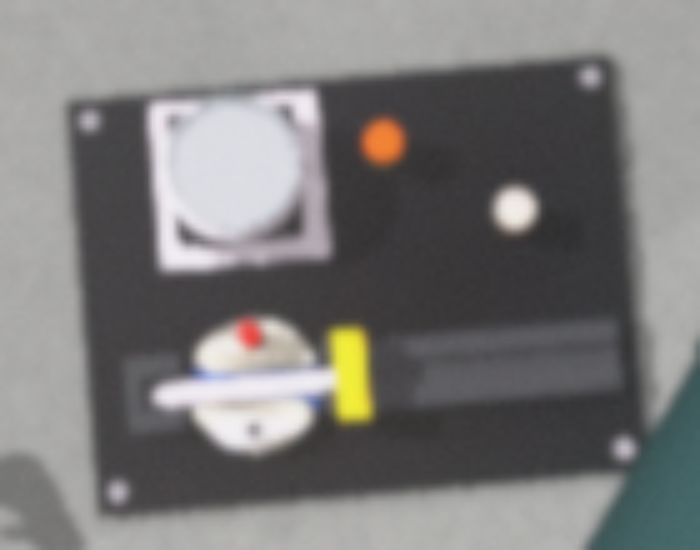

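View pics/side11.png

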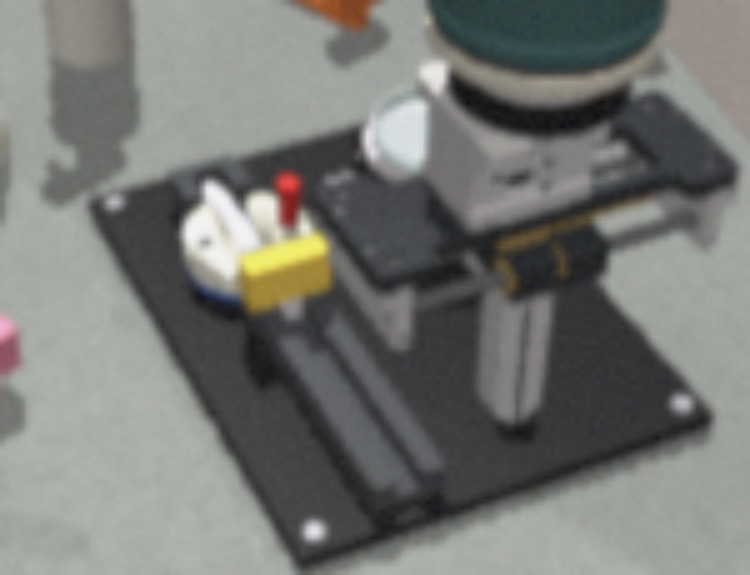

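The head centre is at y = -62.9 mm (home is -63) and x = -0.8 mm. The bar lies through the slot with its tip in the keeper, and the disc is about 2° off. The dish and vials are unmoved and the gripper is clear. Handing in.

```bash
python3 -c "
from plant import robot
print(robot.job_done())"
```

```text
the job is handed in; nothing more can be done
None
```

The stage is locked and the job handed in; the hand-in gave no verdict. I pushed the red post round to the 0 rad end of the slot, then slid the bar along its guide, through the slot and into the keeper. The head stopped against the lugs with about 10 N on the tool.

**Corrections:** The first push overshot by about 8° (0.15 rad, still inside the tolerance). A first nudge from the other side barely moved the post. A second brought the slot to about 2–3° from lined up.

**Last checks, at about 16 s of the 51 s:**
- **Head:** its centre is at y = -62.9 mm against -63 when home, and x = -0.8 mm. The bar is not visibly raised, and its tip is in the keeper.
- **Disc:** the post's position puts it about 2° (0.03 rad) from lined up.
- **Bystanders:** the dish and vials look unmoved in the last pictures. Those crops don't show the spray bottle, jar, driver or beaker, but nothing went near them.
- **Gripper:** it was clear of everything at hand-in.

**Disagreement:** triangulated heights came out low: 68.5 mm against 70 mm for the post top, and 64 mm against 67 mm for the head top. That fits the picture noise and the 2 mm calibration.

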